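Move four specimen vessels into the bench rack in reverse order

TASK

Move the four stoppered vessels from the holder blocks of the steel carrier into the wooden rack, one in each pocket, in reverse order: seen from the robot, the one at the left end of the carrier goes to the right end of the rack, the next one beside it, and so on. Keep every vessel upright and lower it into its pocket rather than dropping it, so that in the end all four stand upright on the pocket floors.

Things in the scene. Friction and masses are not known exactly. Their poses are not given: they have to be found in the camera images.
- flask: small conical flask, amber glass with a blue stopper, 80 mm tall: foot 44 mm across, tapering from 6 mm up to a straight neck 22 mm across (46 to 66 mm above the underside), then a stopper 24 mm across up to 80 mm. Loose, 60 to 130 g. Origin: centre of the underside, z up. Round: grip neck and stopper from above, about 62 mm above the underside
- tube: slim straight sample tube with a flat foot, amber glass 30 mm across, blue screw cap 32 mm across from 70 mm to the top at 92 mm. Loose, 55 to 115 g. Origin: centre of the underside, z up. Round: grip it near the cap, about 72 mm up
- jar: squat jar, amber glass 44 mm across, blue screw cap also 44 mm across from 42 mm to the top at 66 mm. Loose, 80 to 170 g. Origin: centre of the underside, z up. Round: grip the cap from above, about 54 mm up
- square_bottle: square bottle, amber glass body 38 x 38 mm up to 50 mm, then shoulders and a round blue screw cap 25 mm across from 62 mm to the top at 84 mm. Loose, 80 to 170 g. Origin: centre of the underside, z up, x and y square to its sides; at the start its sides are parallel to the carrier's. Grip the cap from above, about 74 mm up
- carrier: fixed dark steel tray 78 x 276 mm, 4 mm floor, 10 mm lips on its long sides, holding a row of four aluminium blocks, centres at y = +99, +33, -33, -99 mm, x = 0. Vessels start with undersides 10 mm above the bench. Origin: centre of the underside, on the bench; x away from the robot, y along the row to the robot's left, z up; turned up to 17 degrees, left or right of the rack
- rack: fixed light wooden rack 72 x 270 mm, 28 mm high, with a row of four empty square pockets 60 x 60 mm, 20 mm deep (floor 8 mm above the bench), 6 mm walls; pocket centres at y = +99, +33, -33, -99 mm, x = 0. Origin: centre of the underside, on the bench; x away from the robot, y along the row to the robot's left, z up; turned up to 17 degrees, left or right of the carrier
- block_flask: block with a round well; aluminium, 64 x 64 x 20 mm, fixed on the carrier; well 52 mm across, 14 mm deep (floor 6 mm above the underside). The flask stands in it at the start, so this block shows that vessel's starting place in the row. Origin: centre of the underside, 4 mm above the bench; axes as the carrier's
- block_tube: block with a narrow round well; aluminium, 64 x 64 x 20 mm, fixed on the carrier; well 38 mm across, 14 mm deep (floor 6 mm above the underside). The tube stands in it at the start, so this block shows that vessel's starting place in the row. Origin: centre of the underside, 4 mm above the bench; axes as the carrier's
- block_jar: block with a wide round well; aluminium, 64 x 64 x 20 mm, fixed on the carrier; well 54 mm across, 14 mm deep (floor 6 mm above the underside). The jar stands in it at the start, so this block shows that vessel's starting place in the row. Origin: centre of the underside, 4 mm above the bench; axes as the carrier's
- block_square_bottle: block with a square well; aluminium, 64 x 64 x 20 mm, fixed on the carrier; well 47 x 47 mm, 14 mm deep (floor 6 mm above the underside). The square bottle stands in it at the start, so this block shows that vessel's starting place in the row. Origin: centre of the underside, 4 mm above the bench; axes as the carrier's
Mind the look-alikes: they are no part of the job. What is shaped like the tube but green, purple or turquoise is not meant.

How it is judged:
By the outcome, as a careful person would: the job done as asked, in the order asked, and still so for the second after the job is handed in, with the robot touching nothing.
It also fails if it takes over 112 s, if anything falls off the work surface, if the arm or the gripper's body presses on something with over 40 N, if the wrist force passes 120 N, or if a joint passes its speed limit or range.

ROBOT

A 6-joint arm with a two-finger parallel gripper is mounted at the origin on the work surface. World frame = base frame: x ahead of the robot, y to its left, z up, the work surface at z = 0. Lengths are in mm, angles in rad, forces in N, time in s.
With the tool pointing down it reaches from about 300 to 775 mm from the base axis. Payload 14.6 kg.
Tool frame: the origin (TCP) lies midway between the tips of the shut fingers; the grasp point (between the pads) lies 19 mm behind it; z points along the fingers, y is the line along which they close (so a half turn about z gives the same grasp; the last joint's range is limited). The gripper opens to 94 mm and grips with 3 to 60 N. Pads are 16 mm wide; open, the fingers measure 119 mm over their backs; the gripper's body (75 mm by 177 mm) begins 78 mm behind the grasp point.
Start: joints at [1.06, 0.3, 1.521, -0, 1.321, -0.067], TCP at [236.152, 496.711, 205.446] pointing down, gripper open.
Joint ranges: [-3.03, 3.03], [-0.79, 2.21], [0.23, 2.52], [-1.04, 4.18], [0, 3.07], [-2.55, 2.55]. Speed limits (rad/s): [2.22, 2.22, 2.57, 3.14, 3.14, 3.14].

INTERFACE

Orientations are given as [roll, pitch, yaw] about the fixed x, y, z axes, in that order (R = Rz(yaw) Ry(pitch) Rx(roll)).
In Python, from cell import * gives the robot as it stands. The module is installed in compiled form; this text tells all that it offers.
- The arm moves only by the tool servo_tool, never from a script. Its argument "motion" is a list of rows, each an object of numbers: "wx", "wy", "wz": the turn, a rotation vector about the tool's x, y, z in units of 2 rad (1.0 is 2 rad); "dx", "dy", "dz": the shift along the tool's x, y, z in units of 10 cm (1.0 is 10 cm); "fingers": the closure, from -1 (fully open) to 1 (shut). In form: [{"wx": .., "wy": .., "wz": .., "dx": .., "dy": .., "dz": .., "fingers": ..}, ...]. A call has 1 to 10 rows; each row is the pose to reach, as a shift and turn from the pose commanded when the call began, along the tool's axes at that moment; what a row does not reach only later rows make up. A row lasts 1/10 s, in which the tool goes at most 50 mm and 8.59 degrees, less where a joint would pass 70% of its speed; a pose out of reach is approached as far as the arm can. A call with a number of a shift or a turn outside -1 to 1 is refused whole. A call with a gripper value outside its range is refused whole. The fingers move at their own pace and stop on an object; "newtons" is the grip in N (left out, the last holds). Time passes only in rows, so rows that repeat a pose let the fingers close. It gives the time, the measured TCP pose, the force, the opening and the grip force at its end, in the units of the state.
- read_state(): the state, without advancing time (a new reading comes with each control period).
- camera(name): name is "scene" or "top" or "wrist"; returns a dict with "image" (384x512x3 uint8, red, green, blue), "fx", "fy", "cx", "cy" (pixels), "R" (3x3) and "t" (3): a world point X has camera coordinates R X + t. Camera axes: x right, y down, z forward; pixel columns grow to the right and rows downward; lengths in mm; the calibration is good to about 2 mm. A picture is of the moment at which its call begins. There is no depth.
- sign_off(): hands the job in; it is judged then, once.
Trained networks look in a picture, given as the dict that the camera call returned (one of the last four; its "shot" number tells which), for a name from the list of things; names that differ only in an ending like _2 or _b are one class to them, and where a whole thing is asked for, a point or a joint stands for the part that bears it (a point fixed in the world has none). Each returns a list of dicts, best first, with "conf" (0 to 1); they miss things now and then, are a little off and sometimes report something else, mostly with a low value. They report only what shows in the picture. A call takes as long as a camera call. They do not tell look-alikes from the thing itself.
- spot_in(query, picture): "location" ([column, row] in pixels, amid what is visible of it).
- trace(query, picture): "pixels" (384x512 bool, what is visible of it) and "location" ([column, row] in pixels, amid what is visible of it).
The state is a dict: "clock": time; "joints": joint angles; "qd": joint speeds; "effort": joint torques, N m; "eef_pos": TCP position; "eef_rot": TCP orientation; "wrist_force": force on the tool from outside, world axes, zero at the start; "moment": the same for the moment, N m; "finger_gap": finger opening in mm; "finger_force": force on a finger pad.
Only numpy, scipy, OpenCV 4.12 (cv2) and the standard library are available. Lean on these libraries where they do the work, as an engineer would, in place of code of your own. Each camera call takes 0.05 s, during which the arm holds its last target. There are 200 camera calls.

## Working session

There is one attempt and no reset: what is moved stays moved. The work goes in short steps, Python scripts to look and compute and a tool call to move; the robot and the scene stay as the last step left them, time stands still between calls to the robot, and variables do not carry over. Pictures are saved under pics/ and viewed, at most 14 in all, crops included, and the job is handed in when it is done.

Besides the shell and the picture viewer there is one more tool, called after "Request:" by a JSON object that holds its "api" and its "payload". servo_tool: Moves the arm, as the interface text tells. Its arguments: {"type":"object","properties":{"motion":{"type":"array","items":{"type":"object","properties":{"wx":{"type":"number"},"wy":{"type":"number"},"wz":{"type":"number"},"dx":{"type":"number"},"dy":{"type":"number"},"dz":{"type":"number"},"fingers":{"type":"number"}}}},"newtons":{"type":"number"}},"required":["motion"]}

```bash
mkdir -p pics; python3 - <<'E'
from cell import *
import cv2, numpy as np
s=read_state(); print({k:np.round(v,3).tolist() for k,v in s.items()})
ims=[]
for n in("scene","top"):
    p=camera(n); cv2.imwrite(f"pics/{n}0.png",p["image"][:,:,::-1])
    print(n,p["fx"],p["cx"],p["cy"],np.round(p["R"],3).tolist(),np.round(p["t"],1).tolist())
    for q in ["flask","tube","jar","square_bottle","carrier","rack","block_flask","block_tube","block_jar","block_square_bottle"]:
        print(q,[(np.round(d["location"]).tolist(),round(d["conf"],2)) for d in spot_in(q,p)][:4])
E
```

```text
{'clock': 0.0, 'joints': [1.06, 0.3, 1.522, -0.0, 1.321, -0.067], 'qd': [0.0, -0.002, 0.001, -0.001, 0.001, -0.001], 'effort': [-0.003, -53.179, -35.276, 0.071, 0.024, -0.0], 'eef_pos': [236.02, 496.478, 204.873], 'eef_rot': [-3.14, -0.0, 2.698], 'wrist_force': [-0.97, 0.542, -0.361], 'moment': [0.008, -0.024, 0.05], 'finger_force': 0.0, 'finger_gap': 94.172}
scene 352.230277079389 247.49172582661885 187.7711957743992 [[0.455, 0.891, -0.003], [0.569, -0.293, -0.768], [-0.685, 0.348, -0.64]] [-222.3, -260.9, 1175.7]
flask [([160.0, 215.0], 0.78)]
tube [([197.0, 249.0], 0.96), ([190.0, 203.0], 0.94), ([225.0, 159.0], 0.93), ([181.0, 170.0], 0.8)]
jar [([128.0, 217.0], 0.72), ([161.0, 232.0], 0.5)]
square_bottle [([222.0, 202.0], 0.73), ([190.0, 219.0], 0.16)]
carrier [([168.0, 240.0], 0.56), ([127.0, 216.0], 0.21)]
rack [([314.0, 171.0], 0.84)]
block_flask [([161.0, 230.0], 0.81), ([159.0, 218.0], 0.5), ([220.0, 216.0], 0.23)]
block_tube [([191.0, 221.0], 0.91), ([315.0, 172.0], 0.47)]
block_jar [([132.0, 235.0], 0.81)]
block_square_bottle [([222.0, 219.0], 0.97)]
top 373.5106065728727 250.48373271378037 190.36773288668448 [[0.013, -0.999, 0.032], [-0.999, -0.015, -0.04], [0.04, -0.032, -0.999]] [-23.7, 502.3, 893.9]
flask [([330.0, 194.0], 0.65), ([352.0, 203.0], 0.44)]
tube [([297.0, 240.0], 0.73), ([306.0, 184.0], 0.72), ([247.0, 233.0], 0.65), ([320.0, 134.0], 0.61)]
jar [([360.0, 195.0], 0.98), ([301.0, 187.0], 0.45), ([166.0, 185.0], 0.32)]
square_bottle [([279.0, 176.0], 0.76)]
carrier [([298.0, 196.0], 0.6)]
rack [([165.0, 189.0], 0.77)]
block_flask [([322.0, 182.0], 0.56), ([364.0, 198.0], 0.25)]
block_tube [([300.0, 185.0], 0.92), ([310.0, 198.0], 0.31)]
block_jar [([350.0, 203.0], 0.61)]
block_square_bottle [([271.0, 178.0], 0.81)]
```

View pics/scene0.png

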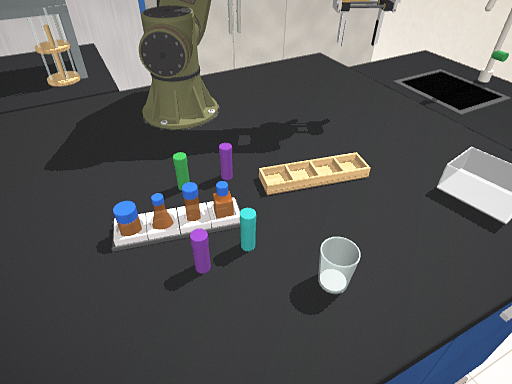

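View pics/top0.png

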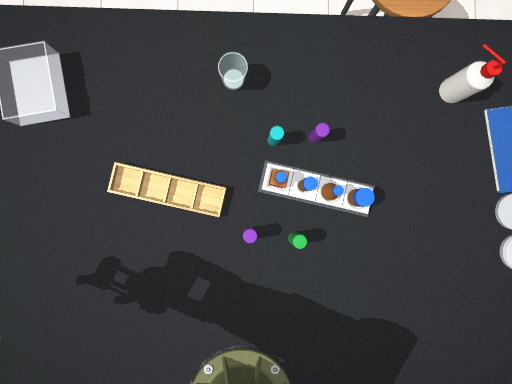

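The scene picture shows a white carrier at about (175,222) holding jar, flask, tube and bottle. In the top picture the carrier is at (318,188) and the wooden rack at (166,190). From the robot's left, the carrier order is bottle, tube, flask, jar. In the rack, the bottle therefore goes to the right end (y −99), the tube to −33, the flask to +33 and the jar to +99.

```bash
cat > h.py <<'E'
from cell import *
import cv2, numpy as np
from scipy.optimize import minimize, least_squares
def proj(p,X):
    c=np.asarray(X,float)@np.array(p["R"]).T+np.array(p["t"])
    return np.c_[p["fx"]*c[:,0]/c[:,2]+p["cx"],p["fy"]*c[:,1]/c[:,2]+p["cy"]]
def pose(q,X):
    c,s=np.cos(q[2]),np.sin(q[2])
    return np.asarray(X)@np.array([[c,s,0],[-s,c,0],[0,0,1]])+[q[0],q[1],0]
def hullmask(p,X):
    h=cv2.convexHull(proj(p,X).astype(np.float32))
    m=np.zeros((384*4,512*4),np.uint8)
    cv2.fillConvexPoly(m,np.round((h*4+1.5)*16).astype(int),255,shift=4)
    return cv2.resize(m,(512,384),interpolation=cv2.INTER_AREA)/255.
def box(a,b,z0,z1): return np.array([[x,y,z] for x in(-a/2,a/2) for y in(-b/2,b/2) for z in(z0,z1)])
def cyl(d,z0,z1):
    t=np.linspace(0,2*np.pi,48,endpoint=False)
    return np.vstack([np.c_[d/2*np.cos(t),d/2*np.sin(t),0*t+z] for z in(z0,z1)])
CAP={"square_bottle":(25,62,84),"tube":(32,70,92),"flask":(24,66,80),"jar":(44,42,66)}
def blue(p):
    h=cv2.cvtColor(p["image"],cv2.COLOR_RGB2HSV)
    return cv2.inRange(h,(102,120,60),(122,255,255))
def hcent(p,X):
    h=cv2.convexHull(proj(p,X).astype(np.float32)); m=cv2.moments(h); return np.array([m["m10"],m["m01"]])/m["m00"]
def near(p,uv):
    n,l,st,c=cv2.connectedComponentsWithStats(blue(p))
    k=[i for i in range(1,n) if st[i,4]>15]
    i=min(k,key=lambda i:np.hypot(*(c[i]-uv))); return c[i],st[i,4]
E
python3 - <<'E'
from h import *
P={n:camera(n) for n in("scene","top")}
m={}
for n,p in P.items():
    m[n]=trace("rack",p)[0]["pixels"]; print(n,m[n].sum())
f=lambda q:sum(np.abs(hullmask(P[n],pose(q,box(72,270,0,28)))-m[n]).sum() for n in P)
f1=lambda n:(lambda q:np.abs(hullmask(P[n],pose(q,box(72,270,0,28)))-m[n]).sum())
for g in(f,f1("scene"),f1("top")):
    r=min((minimize(g,[480,200,a],method="Nelder-Mead",options=dict(initial_simplex=np.array([[480,200,a],[520,200,a],[480,240,a],[480,200,a+.15]]))) for a in(-.2,0,.2)),key=lambda r:r.fun)
    print("rack",np.round(r.x,3),r.fun)
uv={"scene":dict(square_bottle=(222,187),tube=(190,187),flask=(158,198),jar=(125,210)),"top":dict(square_bottle=(281,177),tube=(311,184),flask=(339,190),jar=(364,197))}
V={}
for v,c in CAP.items():
    for sel in (["scene","top"],["scene"],["top"]):
        obs={n:near(P[n],uv[n][v]) for n in sel}
        r=least_squares(lambda q:np.concatenate([hcent(P[n],cyl(*c)+[q[0],q[1],10])-obs[n][0] for n in sel]),[480,-150])
        if len(sel)==2: V[v]=r.x
        print(v,sel,np.round(r.x,1),round(r.cost,2),[(np.round(o[0]).tolist(),o[1]) for o in obs.values()])
Y=[99,33,-33,-99]
r=least_squares(lambda q:(pose(q,[[0,y,0] for y in Y])[:,:2]-np.array([V[v] for v in CAP])).ravel(),[480,-150,0])
print("carrier",r.x,np.round(r.fun,1))
for n,p in P.items():   # distractors
    print(n,[(np.round(d["location"]).tolist(),round(d["conf"],2)) for d in spot_in("tube",p)])
p=P["top"]
R,t=np.array(p["R"]),np.array(p["t"])
for u in [(277,132),(322,130),(250,236),(299,241)]:
    r=least_squares(lambda q:proj(p,[[q[0],q[1],92]])[0]-u,[480,-100]); print(u,np.round(r.x))
E
```

```text
scene 531
top 3517
rack [ 5.01344e+02  1.82020e+02 -2.13000e-01] 3502.5803921568627
rack [-1377.778  1200.        1.883] 531.0
rack [ 5.01299e+02  1.81957e+02 -2.12000e-01] 95.90196078431373
square_bottle ['scene', 'top'] [530.4 -80.7] 0.13 [([222.0, 188.0], np.int32(163)), ([280.0, 177.0], np.int32(98))]
square_bottle ['scene'] [528.7 -80.6] 0.02 [([222.0, 188.0], np.int32(163))]
square_bottle ['top'] [ 528.5 -133.2] 280.07 [([280.0, 177.0], np.int32(98))]
tube ['scene', 'top'] [ 516.2 -145.2] 0.12 [([190.0, 190.0], np.int32(242)), ([310.0, 183.0], np.int32(168))]
tube ['scene'] [ 516.8 -144.5] 0.12 [([190.0, 190.0], np.int32(242))]
tube ['top'] [ 517.1 -144.7] 0.0 [([310.0, 183.0], np.int32(168))]
flask ['scene', 'top'] [ 502.5 -209.6] 0.07 [([157.0, 199.0], np.int32(140)), ([337.0, 190.0], np.int32(100))]
flask ['scene'] [ 501.7 -209.7] 0.0 [([157.0, 199.0], np.int32(140))]
flask ['top'] [ 502.9 -209.3] 0.0 [([337.0, 190.0], np.int32(100))]
jar ['scene', 'top'] [ 488.6 -274.3] 0.1 [([125.0, 212.0], np.int32(456)), ([364.0, 197.0], np.int32(337))]
jar ['scene'] [ 487.4 -274.3] 0.0 [([125.0, 212.0], np.int32(456))]
jar ['top'] [ 480. -150.] 1457.47 [([364.0, 197.0], np.int32(337))]
carrier [ 5.09386743e+02 -1.77441241e+02 -2.12314673e-01] [-0.1 -0.   0.2 -0.  -0.  -0.1 -0.   0.1]
scene [([179.0, 167.0], 0.96), ([226.0, 160.0], 0.92), ([245.0, 229.0], 0.87), ([198.0, 251.0], 0.63), ([190.0, 202.0], 0.57)]
top [([320.0, 132.0], 0.84), ([276.0, 132.0], 0.75), ([249.0, 237.0], 0.71), ([307.0, 184.0], 0.66), ([280.0, 176.0], 0.25), ([360.0, 197.0], 0.21)]
(277, 132) [630. -71.]
(322, 130) [ 636. -172.]
(250, 236) [399. -14.]
(299, 241) [ 389. -122.]
```

Request:
{"api": "servo_tool", "payload": {"motion": [{"dx": -0.2, "dy": -0.16, "wz": 0.07}, {"dx": -0.4, "dy": -0.3, "wz": 0.14}, {"dx": -0.6, "dy": -0.48, "wz": 0.21}, {"dx": -0.8, "dy": -0.64, "wz": 0.28}, {"dx": -1, "dy": -0.8, "wz": 0.35}, {"dx": -1, "dy": -0.8, "wz": 0.42}, {"dx": -1, "dy": -0.8, "wz": 0.49}, {"dx": -1, "dy": -0.8, "wz": 0.56}, {"dx": -1, "dy": -0.8, "wz": 0.63}, {"dx": -1, "dy": -0.8, "wz": 0.67}], "newtons": 15}}

```text
schema error: expected keys wx, wy, wz, dx, dy, dz, fingers
```

Request:
{"api": "servo_tool", "payload": {"motion": [{"dx": -0.33, "dy": 0.26}, {"dx": -0.66, "dy": 0.53}, {"dx": -1, "dy": 0.8}, {"dx": -1, "dy": 0.8}]}}

```text
schema error: expected keys wx, wy, wz, dx, dy, dz, fingers
```

Request:
{"api": "servo_tool", "payload": {"motion": [{"wx": 0, "wy": 0, "wz": 0.3, "dx": -0.5, "dy": -0.4, "dz": 0, "fingers": -1}, {"wx": 0, "wy": 0, "wz": 0.67, "dx": -1, "dy": -0.8, "dz": 0, "fingers": -1}, {"wx": 0, "wy": 0, "wz": 0.67, "dx": -1, "dy": -0.8, "dz": 0, "fingers": -1}, {"wx": 0, "wy": 0, "wz": 0.67, "dx": -1, "dy": -0.8, "dz": 0, "fingers": -1}, {"wx": 0, "wy": 0, "wz": 0.67, "dx": -1, "dy": -0.8, "dz": 0, "fingers": -1}, {"wx": 0, "wy": 0, "wz": 0.67, "dx": -1, "dy": -0.8, "dz": 0, "fingers": -1}, {"wx": 0, "wy": 0, "wz": 0.67, "dx": -1, "dy": -0.8, "dz": 0, "fingers": -1}, {"wx": 0, "wy": 0, "wz": 0.67, "dx": -1, "dy": -0.8, "dz": 0, "fingers": -1}, {"wx": 0, "wy": 0, "wz": 0.67, "dx": -1, "dy": -0.8, "dz": 0, "fingers": -1}, {"wx": 0, "wy": 0, "wz": 0.67, "dx": -1, "dy": -0.8, "dz": 0, "fingers": -1}], "newtons": 15}}

```text
clock: 2.4
eef_pos: [292.1, 381.5, 205.5]
eef_rot: [3.142, -0.0, 1.356]
wrist_force: [0.3, 0.4, 0.1]
finger_gap: 94.0
finger_force: 0.0
```

Request:
{"api": "servo_tool", "payload": {"motion": [{"wx": 0, "wy": 0, "wz": 0, "dx": -0.5, "dy": 0.4, "dz": 0, "fingers": -1}, {"wx": 0, "wy": 0, "wz": 0, "dx": -1, "dy": 0.8, "dz": 0, "fingers": -1}, {"wx": 0, "wy": 0, "wz": 0, "dx": -1, "dy": 0.8, "dz": 0, "fingers": -1}, {"wx": 0, "wy": 0, "wz": 0, "dx": -1, "dy": 0.8, "dz": 0, "fingers": -1}]}}

```text
clock: 2.8
eef_pos: [350.3, 264.7, 205.7]
eef_rot: [3.141, -0.0, 1.359]
wrist_force: [0.1, 1.0, -0.4]
finger_gap: 94.2
finger_force: 0.0
```

Request:
{"api": "servo_tool", "payload": {"motion": [{"wx": 0, "wy": 0, "wz": 0, "dx": -0.5, "dy": 0.4, "dz": 0, "fingers": -1}, {"wx": 0, "wy": 0, "wz": 0, "dx": -1, "dy": 0.8, "dz": 0, "fingers": -1}, {"wx": 0, "wy": 0, "wz": 0, "dx": -1, "dy": 0.8, "dz": 0, "fingers": -1}, {"wx": 0, "wy": 0, "wz": 0, "dx": -1, "dy": 0.8, "dz": 0, "fingers": -1}]}}

```text
clock: 3.2
eef_pos: [407.2, 150.6, 205.5]
eef_rot: [3.141, 0.0, 1.358]
wrist_force: [0.0, 0.7, -0.6]
finger_gap: 93.5
finger_force: 0.0
```

Request:
{"api": "servo_tool", "payload": {"motion": [{"wx": 0, "wy": 0, "wz": 0, "dx": -0.5, "dy": 0.4, "dz": 0, "fingers": -1}, {"wx": 0, "wy": 0, "wz": 0, "dx": -1, "dy": 0.8, "dz": 0, "fingers": -1}, {"wx": 0, "wy": 0, "wz": 0, "dx": -1, "dy": 0.8, "dz": 0, "fingers": -1}, {"wx": 0, "wy": 0, "wz": 0, "dx": -1, "dy": 0.8, "dz": 0, "fingers": -1}]}}

```text
clock: 3.6
eef_pos: [464.2, 36.4, 205.2]
eef_rot: [-3.141, 0.0, 1.358]
wrist_force: [-0.9, 0.4, 0.1]
finger_gap: 93.9
finger_force: 0.0
```

Request:
{"api": "servo_tool", "payload": {"motion": [{"wx": 0, "wy": 0, "wz": 0, "dx": -0.5, "dy": 0.4, "dz": 0, "fingers": -1}, {"wx": 0, "wy": 0, "wz": 0, "dx": -1, "dy": 0.8, "dz": 0, "fingers": -1}, {"wx": 0, "wy": 0, "wz": 0, "dx": -1, "dy": 0.8, "dz": 0, "fingers": -1}, {"wx": 0, "wy": 0, "wz": 0, "dx": -1, "dy": 0.8, "dz": 0, "fingers": -1}]}}

```text
clock: 4.0
eef_pos: [521.3, -77.8, 204.9]
eef_rot: [-3.141, -0.0, 1.358]
wrist_force: [0.5, -0.0, -0.4]
finger_gap: 94.3
finger_force: 0.0
```

```bash
cat >> h.py <<'E'
CAR=(509.4,-177.4,-.2123); RACK=(501.3,182.0,-.212)
VX={"square_bottle":(530.0,-80.7),"tube":(516.4,-145),"flask":(502.4,-209.5),"jar":(488.4,-274.3)}
def tool(dst,src,yaw=1.359):
    d=np.subtract(dst[:2],src[:2]); c,s=np.cos(yaw),np.sin(yaw)
    return np.round([d@[c,s],d@[s,-c]],1)
E
python3 - <<'E'
from h import *
p=camera("wrist"); im=p["image"][:,:,::-1].copy()
for v,c in CAP.items():
    X=cyl(*c)+[*VX[v],10]; uv=hcent(p,X)
    if (0<uv).all() and uv[0]<512 and uv[1]<384:
        o=near(p,uv); print(v,uv,o)
        r=least_squares(lambda q:hcent(p,cyl(*c)+[*q,10])-o[0],VX[v]); print(r.x)
    cv2.polylines(im,[cv2.convexHull(proj(p,X).astype(np.int32))],True,(0,255,0))
cv2.imwrite("pics/w1.png",im)
p=camera("scene"); im=p["image"][:,:,::-1].copy()
for q,a,b,h in((RACK,72,270,28),(CAR,78,276,14)):
    for z in(0,h): cv2.polylines(im,[np.round(proj(p,pose(q,box(a,b,z,z)[[0,2,6,4]]))).astype(np.int32)],True,(0,255,0))
cv2.imwrite("pics/s1.png",cv2.resize(im[120:270,90:400],None,fx=2.5,fy=2.5))
for y in(99,33,-33,-99): print(y,pose(RACK,[[0,y,0]])[0])
print(tool(VX["square_bottle"],(521.3,-77.8)))
E
```

```text
square_bottle [266.1500865  194.45594509] (array([265.57180157, 191.99738903]), np.int32(383))
[529.94659424 -77.61987537]
tube [266.06980134 248.19717222] (array([265.27438017, 246.12066116]), np.int32(605))
[ 516.02476635 -142.06372567]
flask [265.37811559 290.37519552] (array([264.95390071, 288.67730496]), np.int32(282))
[ 502.38375035 -206.8373764 ]
jar [264.67869577 321.62687016] (array([264.15384615, 334.72527473]), np.int32(91))
[ 482.84677366 -297.16813654]
99 [522.1311388  278.78359187   0.        ]
33 [508.24371293 214.26119729   0.        ]
-33 [494.35628707 149.73880271   0.        ]
-99 [480.4688612   85.21640813   0.        ]
[-1.   9.1]
```

View pics/w1.png

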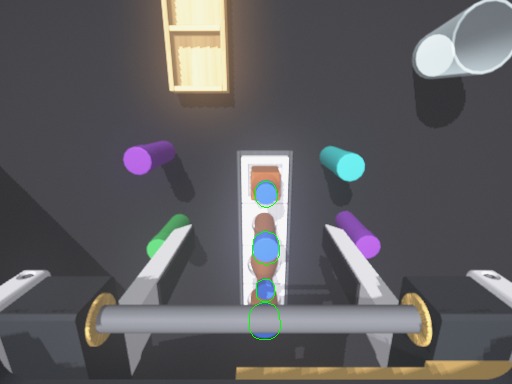

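View pics/s1.png

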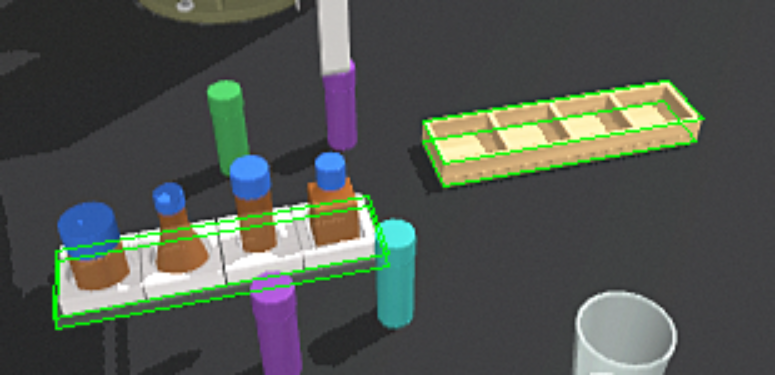

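The wrist view has the bottle cap at (266,192), the tube cap at (265,246) and the flask at (265,289), each within 2–3 px of prediction. The scene crop shows the fitted rack and carrier outlines matching. Next is the bottle.

Request:
{"api": "servo_tool", "payload": {"motion": [{"wx": 0, "wy": 0, "wz": 0, "dx": 0, "dy": 0.09, "dz": 0.2, "fingers": -1}, {"wx": 0, "wy": 0, "wz": 0, "dx": 0, "dy": 0.09, "dz": 0.6, "fingers": -1}, {"wx": 0, "wy": 0, "wz": 0, "dx": 0, "dy": 0.09, "dz": 1, "fingers": -1}, {"wx": 0, "wy": 0, "wz": 0, "dx": 0, "dy": 0.09, "dz": 1, "fingers": -1}]}}

```text
clock: 4.5
eef_pos: [526.5, -76.5, 101.4]
eef_rot: [-3.134, -0.0, 1.361]
wrist_force: [0.6, -0.3, 0.3]
finger_gap: 94.3
finger_force: 0.0
```

Request:
{"api": "servo_tool", "payload": {"motion": [{"wx": 0, "wy": 0, "wz": 0, "dx": 0, "dy": 0, "dz": 0.2, "fingers": -1}, {"wx": 0, "wy": 0, "wz": 0, "dx": 0, "dy": 0, "dz": 0.4, "fingers": -1}, {"wx": 0, "wy": 0, "wz": 0, "dx": 0, "dy": 0, "dz": 0.4, "fingers": 1}, {"wx": 0, "wy": 0, "wz": 0, "dx": 0, "dy": 0, "dz": 0.4, "fingers": 1}, {"wx": 0, "wy": 0, "wz": 0, "dx": 0, "dy": 0, "dz": 0.4, "fingers": 1}, {"wx": 0, "wy": 0, "wz": 0, "dx": 0, "dy": 0, "dz": 0.4, "fingers": 1}, {"wx": 0, "wy": 0, "wz": 0, "dx": 0, "dy": 0, "dz": 0.4, "fingers": 1}, {"wx": 0, "wy": 0, "wz": 0, "dx": 0, "dy": 0, "dz": 0.4, "fingers": 1}]}}

```text
clock: 5.3
eef_pos: [529.2, -79.0, 65.8]
eef_rot: [3.141, 0.0, 1.358]
wrist_force: [-0.3, 0.3, -1.1]
finger_gap: 49.4
finger_force: 0.0
```

Request:
{"api": "servo_tool", "payload": {"motion": [{"wx": 0, "wy": 0, "wz": 0, "dx": 0, "dy": 0, "dz": 0, "fingers": 1}, {"wx": 0, "wy": 0, "wz": 0, "dx": 0, "dy": 0, "dz": 0, "fingers": 1}, {"wx": 0, "wy": 0, "wz": 0, "dx": 0, "dy": 0, "dz": 0, "fingers": 1}, {"wx": 0, "wy": 0, "wz": 0, "dx": 0, "dy": 0, "dz": 0, "fingers": 1}, {"wx": 0, "wy": 0, "wz": 0, "dx": 0, "dy": 0, "dz": 0, "fingers": 1}, {"wx": 0, "wy": 0, "wz": 0, "dx": 0, "dy": 0, "dz": 0, "fingers": 1}]}}

```text
clock: 5.9
eef_pos: [529.3, -79.0, 65.5]
eef_rot: [3.141, -0.0, 1.358]
wrist_force: [0.8, -0.3, 0.6]
finger_gap: 24.6
finger_force: 16.7
```

Request:
{"api": "servo_tool", "payload": {"motion": [{"wx": 0, "wy": 0, "wz": 0, "dx": 0, "dy": 0, "dz": -0.1, "fingers": 1}, {"wx": 0, "wy": 0, "wz": 0, "dx": 0, "dy": 0, "dz": -0.3, "fingers": 1}, {"wx": 0, "wy": 0, "wz": 0, "dx": 0, "dy": 0, "dz": -0.55, "fingers": 1}, {"wx": 0, "wy": 0, "wz": 0, "dx": 0, "dy": 0, "dz": -0.8, "fingers": 1}, {"wx": 0, "wy": 0, "wz": 0, "dx": 0, "dy": 0, "dz": -1, "fingers": 1}]}}

```text
clock: 6.4
eef_pos: [529.1, -79.0, 167.5]
eef_rot: [3.141, 0.0, 1.358]
wrist_force: [0.5, 1.0, -1.0]
finger_gap: 24.6
finger_force: 16.5
```

Request:
{"api": "servo_tool", "payload": {"motion": [{"wx": 0, "wy": 0, "wz": 0, "dx": 0.1, "dy": -0.05, "dz": -0.1, "fingers": 1}, {"wx": 0, "wy": 0, "wz": 0, "dx": 0.3, "dy": -0.15, "dz": -0.1, "fingers": 1}, {"wx": 0, "wy": 0, "wz": 0, "dx": 0.6, "dy": -0.3, "dz": -0.1, "fingers": 1}, {"wx": 0, "wy": 0, "wz": 0, "dx": 0.9, "dy": -0.45, "dz": -0.1, "fingers": 1}]}}

```text
clock: 6.8
eef_pos: [503.2, 20.0, 175.2]
eef_rot: [-3.141, 0.0, 1.357]
wrist_force: [0.6, 0.1, -1.5]
finger_gap: 25.0
finger_force: 16.5
```

Request:
{"api": "servo_tool", "payload": {"motion": [{"wx": 0, "wy": 0, "wz": 0, "dx": 0.3, "dy": -0.18, "dz": 0, "fingers": 1}, {"wx": 0, "wy": 0, "wz": 0, "dx": 0.5, "dy": -0.3, "dz": 0, "fingers": 1}, {"wx": 0, "wy": 0, "wz": 0, "dx": 0.6, "dy": -0.37, "dz": 0, "fingers": 1}, {"wx": 0, "wy": 0, "wz": 0, "dx": 0.6, "dy": -0.37, "dz": 0, "fingers": 1}, {"wx": 0, "wy": 0, "wz": 0, "dx": 0.6, "dy": -0.37, "dz": 0, "fingers": 1}, {"wx": 0, "wy": 0, "wz": 0, "dx": 0.6, "dy": -0.37, "dz": 0, "fingers": 1}]}}

```text
clock: 7.4
eef_pos: [480.9, 84.1, 175.4]
eef_rot: [-3.141, 0.0, 1.357]
wrist_force: [0.0, -0.4, -0.6]
finger_gap: 24.7
finger_force: 16.5
```

Request:
{"api": "servo_tool", "payload": {"motion": [{"wx": 0, "wy": 0, "wz": 0, "dx": 0, "dy": 0, "dz": 0.1, "fingers": 1}, {"wx": 0, "wy": 0, "wz": 0, "dx": 0, "dy": 0, "dz": 0.35, "fingers": 1}, {"wx": 0, "wy": 0, "wz": 0, "dx": 0, "dy": 0, "dz": 0.6, "fingers": 1}, {"wx": 0, "wy": 0, "wz": 0, "dx": 0, "dy": 0, "dz": 0.8, "fingers": 1}, {"wx": 0, "wy": 0, "wz": 0, "dx": 0, "dy": 0, "dz": 0.92, "fingers": 1}, {"wx": 0, "wy": 0, "wz": 0, "dx": 0, "dy": 0, "dz": 1, "fingers": 1}]}}

```text
clock: 8.0
eef_pos: [480.5, 84.6, 74.3]
eef_rot: [-3.141, 0.0, 1.357]
wrist_force: [-0.9, 0.5, -1.1]
finger_gap: 24.6
finger_force: 16.5
```

Request:
{"api": "servo_tool", "payload": {"motion": [{"wx": 0, "wy": 0, "wz": 0, "dx": 0, "dy": 0, "dz": 0.04, "fingers": 1}, {"wx": 0, "wy": 0, "wz": 0, "dx": 0, "dy": 0, "dz": 0.08, "fingers": 1}, {"wx": 0, "wy": 0, "wz": 0, "dx": 0, "dy": 0, "dz": 0.12, "fingers": 1}, {"wx": 0, "wy": 0, "wz": 0, "dx": 0, "dy": 0, "dz": 0.12, "fingers": 1}, {"wx": 0, "wy": 0, "wz": 0, "dx": 0, "dy": 0, "dz": 0.12, "fingers": 1}]}}

```text
clock: 8.5
eef_pos: [480.8, 85.0, 63.7]
eef_rot: [3.141, -0.0, 1.358]
wrist_force: [0.3, 0.7, -1.7]
finger_gap: 24.7
finger_force: 16.5
```

```bash
python3 - <<'E'
from h import *
p=camera("scene"); cv2.imwrite("pics/s2.png",cv2.resize(p["image"][120:270,90:400,::-1],None,fx=2.5,fy=2.5))
print(read_state()["wrist_force"])
E
```

```text
[-0.18143819  0.00469491 -1.31001853]
```

View pics/s2.png

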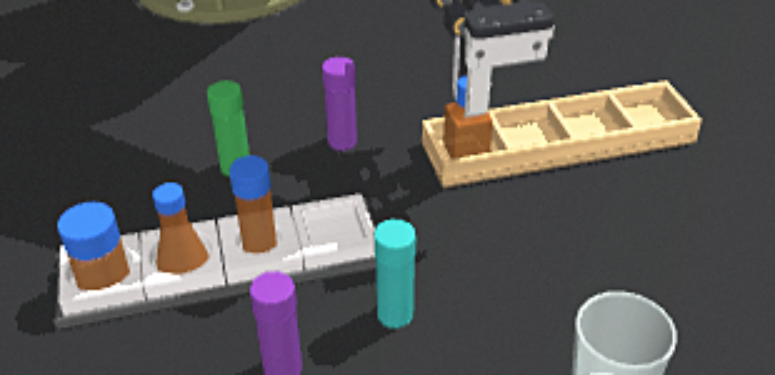

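The crop shows the bottle inside the rack's right-end pocket (crop 468,130). The wrist still carries its full weight, so I'll lower it a little more.

Request:
{"api": "servo_tool", "payload": {"motion": [{"wx": 0, "wy": 0, "wz": 0, "dx": 0, "dy": 0, "dz": 0.005, "fingers": 1}, {"wx": 0, "wy": 0, "wz": 0, "dx": 0, "dy": 0, "dz": 0.01, "fingers": 1}, {"wx": 0, "wy": 0, "wz": 0, "dx": 0, "dy": 0, "dz": 0.01, "fingers": 1}]}}

```text
clock: 8.85
eef_pos: [480.9, 85.0, 63.4]
eef_rot: [3.141, -0.0, 1.358]
wrist_force: [-4.5, -0.7, 11.3]
finger_gap: 24.4
finger_force: 16.8
```

Request:
{"api": "servo_tool", "payload": {"motion": [{"wx": 0, "wy": 0, "wz": 0, "dx": 0, "dy": 0, "dz": -0.005, "fingers": -0.6}, {"wx": 0, "wy": 0, "wz": 0, "dx": 0, "dy": 0, "dz": -0.005, "fingers": -0.6}, {"wx": 0, "wy": 0, "wz": 0, "dx": 0, "dy": 0, "dz": -0.005, "fingers": -0.6}, {"wx": 0, "wy": 0, "wz": 0, "dx": 0, "dy": 0, "dz": -0.005, "fingers": -0.6}, {"wx": 0, "wy": 0, "wz": 0, "dx": 0, "dy": 0, "dz": -0.005, "fingers": -0.6}, {"wx": 0, "wy": 0, "wz": 0, "dx": 0, "dy": 0, "dz": -0.2, "fingers": -0.6}, {"wx": 0, "wy": 0, "wz": 0, "dx": 0, "dy": 0, "dz": -0.5, "fingers": -0.6}, {"wx": 0, "wy": 0, "wz": 0, "dx": 0, "dy": 0, "dz": -1, "fingers": -0.6}, {"wx": 0, "wy": 0, "wz": 0, "dx": 0, "dy": 0, "dz": -1, "fingers": -0.6}]}}

```text
clock: 9.75
eef_pos: [483.0, 85.2, 168.1]
eef_rot: [3.133, -0.003, 1.358]
wrist_force: [-0.3, 0.2, -0.6]
finger_gap: 75.1
finger_force: 0.0
```

Request:
{"api": "servo_tool", "payload": {"motion": [{"wx": 0, "wy": 0, "wz": 0, "dx": -0.4, "dy": 0.1, "dz": 0, "fingers": -0.6}, {"wx": 0, "wy": 0, "wz": 0, "dx": -0.8, "dy": 0.2, "dz": 0, "fingers": -0.6}, {"wx": 0, "wy": 0, "wz": 0, "dx": -1, "dy": 0.3, "dz": 0, "fingers": -0.6}]}}

```text
clock: 10.05
eef_pos: [488.6, -21.3, 162.3]
eef_rot: [3.141, 0.0, 1.357]
wrist_force: [0.1, 0.3, 0.8]
finger_gap: 75.3
finger_force: 0.0
```

Request:
{"api": "servo_tool", "payload": {"motion": [{"wx": 0, "wy": 0, "wz": 0, "dx": -0.4, "dy": 0.2, "dz": 0, "fingers": -0.6}, {"wx": 0, "wy": 0, "wz": 0, "dx": -0.8, "dy": 0.4, "dz": 0, "fingers": -0.6}, {"wx": 0, "wy": 0, "wz": 0, "dx": -1, "dy": 0.53, "dz": 0, "fingers": -0.6}, {"wx": 0, "wy": 0, "wz": 0, "dx": -1, "dy": 0.53, "dz": 0, "fingers": -0.6}, {"wx": 0, "wy": 0, "wz": 0, "dx": -1, "dy": 0.53, "dz": 0, "fingers": -0.6}]}}

```text
clock: 10.55
eef_pos: [519.3, -127.9, 161.9]
eef_rot: [-3.141, -0.0, 1.357]
wrist_force: [0.7, 0.8, 0.1]
finger_gap: 75.3
finger_force: 0.0
```

```bash
python3 - <<'E'
from h import *
p=camera("scene"); cv2.imwrite("pics/s3.png",cv2.resize(p["image"][120:270,90:400,::-1],None,fx=2.5,fy=2.5))
E
```

```text
(no output)
```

View pics/s3.png

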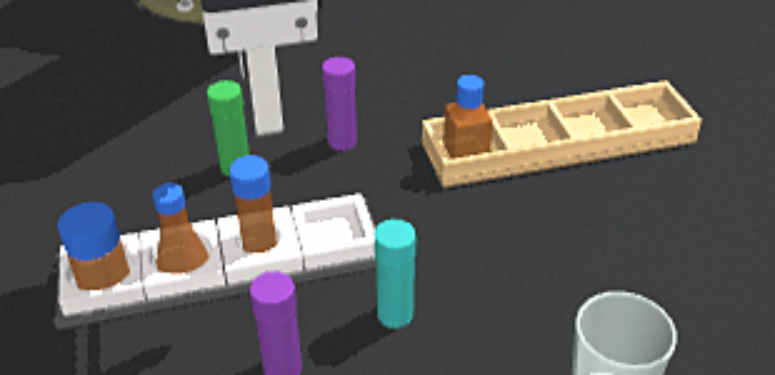

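The bottle stands upright in the right-end pocket (crop 467,118). Next is the tube.

Request:
{"api": "servo_tool", "payload": {"motion": [{"wx": 0, "wy": 0, "wz": 0, "dx": -0.16, "dy": 0, "dz": 0.1, "fingers": -0.6}, {"wx": 0, "wy": 0, "wz": 0, "dx": -0.16, "dy": 0, "dz": 0.4, "fingers": -0.6}, {"wx": 0, "wy": 0, "wz": 0, "dx": -0.16, "dy": 0, "dz": 0.8, "fingers": -0.6}, {"wx": 0, "wy": 0, "wz": 0, "dx": -0.16, "dy": 0, "dz": 0.99, "fingers": -0.6}, {"wx": 0, "wy": 0, "wz": 0, "dx": -0.16, "dy": 0, "dz": 0.99, "fingers": -0.6}, {"wx": 0, "wy": 0, "wz": 0, "dx": -0.16, "dy": 0, "dz": 0.99, "fingers": 1}, {"wx": 0, "wy": 0, "wz": 0, "dx": -0.16, "dy": 0, "dz": 0.99, "fingers": 1}, {"wx": 0, "wy": 0, "wz": 0, "dx": -0.16, "dy": 0, "dz": 0.99, "fingers": 1}, {"wx": 0, "wy": 0, "wz": 0, "dx": -0.16, "dy": 0, "dz": 0.99, "fingers": 1}, {"wx": 0, "wy": 0, "wz": 0, "dx": -0.16, "dy": 0, "dz": 0.99, "fingers": 1}]}}

```text
clock: 11.6
eef_pos: [516.3, -143.8, 63.9]
eef_rot: [3.141, 0.0, 1.358]
wrist_force: [0.0, 0.4, -0.2]
finger_gap: 38.8
finger_force: 0.0
```

Request:
{"api": "servo_tool", "payload": {"motion": [{"wx": 0, "wy": 0, "wz": 0, "dx": 0, "dy": 0, "dz": 0, "fingers": 1}, {"wx": 0, "wy": 0, "wz": 0, "dx": 0, "dy": 0, "dz": 0, "fingers": 1}, {"wx": 0, "wy": 0, "wz": 0, "dx": 0, "dy": 0, "dz": 0, "fingers": 1}, {"wx": 0, "wy": 0, "wz": 0, "dx": 0, "dy": 0, "dz": 0, "fingers": 1}]}}

```text
clock: 12.0
eef_pos: [516.3, -143.8, 63.7]
eef_rot: [3.141, 0.0, 1.358]
wrist_force: [-0.4, 0.8, 4.6]
finger_gap: 31.6
finger_force: 15.0
```

Request:
{"api": "servo_tool", "payload": {"motion": [{"wx": 0, "wy": 0, "wz": 0, "dx": 0, "dy": 0, "dz": -0.1, "fingers": 1}, {"wx": 0, "wy": 0, "wz": 0, "dx": 0, "dy": 0, "dz": -0.3, "fingers": 1}, {"wx": 0, "wy": 0, "wz": 0, "dx": 0, "dy": 0, "dz": -0.55, "fingers": 1}, {"wx": 0, "wy": 0, "wz": 0, "dx": 0, "dy": 0, "dz": -0.8, "fingers": 1}, {"wx": 0, "wy": 0, "wz": 0, "dx": 0, "dy": 0, "dz": -1, "fingers": 1}]}}

```text
clock: 12.5
eef_pos: [516.2, -143.7, 165.3]
eef_rot: [3.141, 0.0, 1.358]
wrist_force: [0.1, -0.1, -0.5]
finger_gap: 31.1
finger_force: 15.0
```

Request:
{"api": "servo_tool", "payload": {"motion": [{"wx": 0, "wy": 0, "wz": 0, "dx": 0.15, "dy": -0.05, "dz": -0.1, "fingers": 1}, {"wx": 0, "wy": 0, "wz": 0, "dx": 0.4, "dy": -0.12, "dz": -0.15, "fingers": 1}, {"wx": 0, "wy": 0, "wz": 0, "dx": 0.67, "dy": -0.2, "dz": -0.15, "fingers": 1}, {"wx": 0, "wy": 0, "wz": 0, "dx": 0.95, "dy": -0.28, "dz": -0.15, "fingers": 1}]}}

```text
clock: 12.9
eef_pos: [508.2, -43.2, 178.3]
eef_rot: [-3.141, -0.0, 1.358]
wrist_force: [0.1, 0.5, -1.5]
finger_gap: 31.8
finger_force: 15.0
```

Request:
{"api": "servo_tool", "payload": {"motion": [{"wx": 0, "wy": 0, "wz": 0, "dx": 0.32, "dy": -0.09, "dz": 0, "fingers": 1}, {"wx": 0, "wy": 0, "wz": 0, "dx": 0.64, "dy": -0.18, "dz": 0, "fingers": 1}, {"wx": 0, "wy": 0, "wz": 0, "dx": 0.95, "dy": -0.28, "dz": 0, "fingers": 1}]}}

```text
clock: 13.2
eef_pos: [500.7, 56.0, 178.2]
eef_rot: [-3.141, 0.0, 1.358]
wrist_force: [0.6, -0.8, -1.6]
finger_gap: 31.8
finger_force: 15.0
```

Request:
{"api": "servo_tool", "payload": {"motion": [{"wx": 0, "wy": 0, "wz": 0, "dx": 0.32, "dy": -0.09, "dz": 0, "fingers": 1}, {"wx": 0, "wy": 0, "wz": 0, "dx": 0.6, "dy": -0.18, "dz": 0, "fingers": 1}, {"wx": 0, "wy": 0, "wz": 0, "dx": 0.82, "dy": -0.25, "dz": 0, "fingers": 1}, {"wx": 0, "wy": 0, "wz": 0, "dx": 0.92, "dy": -0.27, "dz": 0, "fingers": 1}, {"wx": 0, "wy": 0, "wz": 0, "dx": 0.92, "dy": -0.27, "dz": 0, "fingers": 1}, {"wx": 0, "wy": 0, "wz": 0, "dx": 0.92, "dy": -0.27, "dz": 0, "fingers": 1}, {"wx": 0, "wy": 0, "wz": 0, "dx": 0.92, "dy": -0.27, "dz": 0, "fingers": 1}]}}

```text
clock: 13.9
eef_pos: [494.7, 148.6, 178.4]
eef_rot: [-3.142, 0.0, 1.357]
wrist_force: [-0.6, -0.7, -0.6]
finger_gap: 31.6
finger_force: 15.0
```

Request:
{"api": "servo_tool", "payload": {"motion": [{"wx": 0, "wy": 0, "wz": 0, "dx": 0, "dy": 0, "dz": 0.1, "fingers": 1}, {"wx": 0, "wy": 0, "wz": 0, "dx": 0, "dy": 0, "dz": 0.35, "fingers": 1}, {"wx": 0, "wy": 0, "wz": 0, "dx": 0, "dy": 0, "dz": 0.6, "fingers": 1}, {"wx": 0, "wy": 0, "wz": 0, "dx": 0, "dy": 0, "dz": 0.8, "fingers": 1}, {"wx": 0, "wy": 0, "wz": 0, "dx": 0, "dy": 0, "dz": 0.92, "fingers": 1}, {"wx": 0, "wy": 0, "wz": 0, "dx": 0, "dy": 0, "dz": 1, "fingers": 1}]}}

```text
clock: 14.5
eef_pos: [494.4, 149.0, 77.4]
eef_rot: [-3.141, 0.0, 1.357]
wrist_force: [0.6, -0.0, 0.1]
finger_gap: 31.6
finger_force: 15.0
```

Request:
{"api": "servo_tool", "payload": {"motion": [{"wx": 0, "wy": 0, "wz": 0, "dx": 0, "dy": 0, "dz": 0.06, "fingers": 1}, {"wx": 0, "wy": 0, "wz": 0, "dx": 0, "dy": 0, "dz": 0.12, "fingers": 1}, {"wx": 0, "wy": 0, "wz": 0, "dx": 0, "dy": 0, "dz": 0.165, "fingers": 1}, {"wx": 0, "wy": 0, "wz": 0, "dx": 0, "dy": 0, "dz": 0.17, "fingers": 1}, {"wx": 0, "wy": 0, "wz": 0, "dx": 0, "dy": 0, "dz": 0.17, "fingers": 1}, {"wx": 0, "wy": 0, "wz": 0, "dx": 0, "dy": 0, "dz": 0.17, "fingers": 1}]}}

```text
clock: 15.1
eef_pos: [494.7, 149.5, 61.7]
eef_rot: [3.141, -0.0, 1.358]
wrist_force: [-0.3, -0.3, -0.6]
finger_gap: 31.6
finger_force: 15.0
```

Request:
{"api": "servo_tool", "payload": {"motion": [{"wx": 0, "wy": 0, "wz": 0, "dx": 0, "dy": 0, "dz": 0.005, "fingers": 1}, {"wx": 0, "wy": 0, "wz": 0, "dx": 0, "dy": 0, "dz": 0.01, "fingers": 1}, {"wx": 0, "wy": 0, "wz": 0, "dx": 0, "dy": 0, "dz": 0.01, "fingers": 1}]}}

```text
clock: 15.4
eef_pos: [495.0, 149.6, 61.3]
eef_rot: [3.141, -0.001, 1.358]
wrist_force: [-2.5, 0.2, 9.9]
finger_gap: 31.9
finger_force: 15.0
```

Request:
{"api": "servo_tool", "payload": {"motion": [{"wx": 0, "wy": 0, "wz": 0, "dx": 0, "dy": 0, "dz": -0.005, "fingers": -0.6}, {"wx": 0, "wy": 0, "wz": 0, "dx": 0, "dy": 0, "dz": -0.005, "fingers": -0.6}, {"wx": 0, "wy": 0, "wz": 0, "dx": 0, "dy": 0, "dz": -0.005, "fingers": -0.6}, {"wx": 0, "wy": 0, "wz": 0, "dx": 0, "dy": 0, "dz": -0.005, "fingers": -0.6}, {"wx": 0, "wy": 0, "wz": 0, "dx": 0, "dy": 0, "dz": -0.005, "fingers": -0.6}, {"wx": 0, "wy": 0, "wz": 0, "dx": 0, "dy": 0, "dz": -0.2, "fingers": -0.6}, {"wx": 0, "wy": 0, "wz": 0, "dx": 0, "dy": 0, "dz": -0.5, "fingers": -0.6}, {"wx": 0, "wy": 0, "wz": 0, "dx": 0, "dy": 0, "dz": -1, "fingers": -0.6}, {"wx": 0, "wy": 0, "wz": 0, "dx": 0, "dy": 0, "dz": -1, "fingers": -0.6}]}}

```text
clock: 16.3
eef_pos: [497.0, 150.0, 166.3]
eef_rot: [3.133, -0.004, 1.358]
wrist_force: [-0.1, 0.8, -0.3]
finger_gap: 75.1
finger_force: 0.0
```

Request:
{"api": "servo_tool", "payload": {"motion": [{"wx": 0, "wy": 0, "wz": 0, "dx": -0.4, "dy": 0.1, "dz": 0, "fingers": -0.6}, {"wx": 0, "wy": 0, "wz": 0, "dx": -0.8, "dy": 0.2, "dz": 0, "fingers": -0.6}, {"wx": 0, "wy": 0, "wz": 0, "dx": -1, "dy": 0.24, "dz": 0, "fingers": -0.6}]}}

```text
clock: 16.6
eef_pos: [496.8, 44.4, 160.2]
eef_rot: [3.142, 0.0, 1.357]
wrist_force: [0.4, 0.5, 0.2]
finger_gap: 75.0
finger_force: 0.0
```

Request:
{"api": "servo_tool", "payload": {"motion": [{"wx": 0, "wy": 0, "wz": 0, "dx": -0.4, "dy": 0.1, "dz": 0, "fingers": -0.6}, {"wx": 0, "wy": 0, "wz": 0, "dx": -0.8, "dy": 0.2, "dz": 0, "fingers": -0.6}, {"wx": 0, "wy": 0, "wz": 0, "dx": -1, "dy": 0.24, "dz": 0, "fingers": -0.6}]}}

```text
clock: 16.9
eef_pos: [499.1, -58.7, 160.2]
eef_rot: [3.142, 0.0, 1.356]
wrist_force: [0.6, 0.6, 0.4]
finger_gap: 75.4
finger_force: 0.0
```

Request:
{"api": "servo_tool", "payload": {"motion": [{"wx": 0, "wy": 0, "wz": 0, "dx": -0.4, "dy": 0.1, "dz": 0, "fingers": -0.6}, {"wx": 0, "wy": 0, "wz": 0, "dx": -0.8, "dy": 0.2, "dz": 0, "fingers": -0.6}, {"wx": 0, "wy": 0, "wz": 0, "dx": -1, "dy": 0.24, "dz": 0.07, "fingers": -0.6}]}}

```text
clock: 17.2
eef_pos: [501.7, -161.8, 153.7]
eef_rot: [3.14, 0.001, 1.356]
wrist_force: [0.8, -0.5, -0.8]
finger_gap: 75.1
finger_force: 0.0
```

Request:
{"api": "servo_tool", "payload": {"motion": [{"wx": 0, "wy": 0, "wz": 0, "dx": -0.3, "dy": 0.08, "dz": 0, "fingers": -0.6}, {"wx": 0, "wy": 0, "wz": 0, "dx": -0.48, "dy": 0.1, "dz": 0, "fingers": -0.6}, {"wx": 0, "wy": 0, "wz": 0, "dx": -0.48, "dy": 0.1, "dz": 0, "fingers": -0.6}, {"wx": 0, "wy": 0, "wz": 0, "dx": -0.48, "dy": 0.1, "dz": 0, "fingers": -0.6}, {"wx": 0, "wy": 0, "wz": 0, "dx": -0.48, "dy": 0.1, "dz": 0, "fingers": -0.6}]}}

```text
clock: 17.7
eef_pos: [501.3, -207.2, 153.3]
eef_rot: [-3.141, -0.0, 1.359]
wrist_force: [-0.3, 0.0, -1.1]
finger_gap: 75.3
finger_force: 0.0
```

```bash
python3 - <<'E'
from h import *
p=camera("scene"); cv2.imwrite("pics/s4.png",cv2.resize(p["image"][120:270,90:400,::-1],None,fx=2.5,fy=2.5))
E
```

View pics/s4.png

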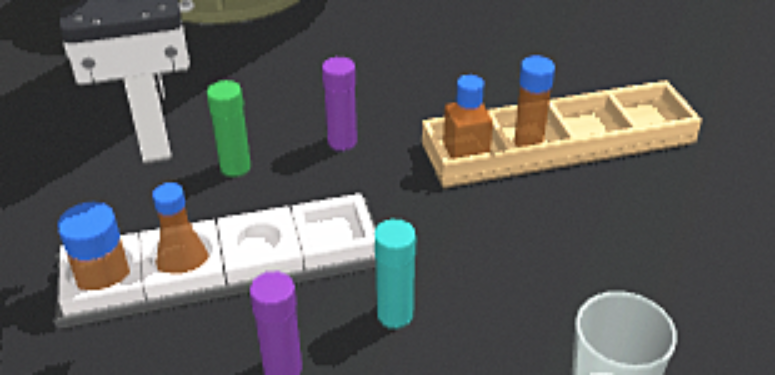

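The tube stands upright beside the bottle (crop 535,105). Next is the flask.

Request:
{"api": "servo_tool", "payload": {"motion": [{"wx": 0, "wy": 0, "wz": 0, "dx": -0.01, "dy": 0.01, "dz": 0.1, "fingers": -0.6}, {"wx": 0, "wy": 0, "wz": 0, "dx": -0.01, "dy": 0.01, "dz": 0.4, "fingers": -0.6}, {"wx": 0, "wy": 0, "wz": 0, "dx": -0.01, "dy": 0.01, "dz": 0.8, "fingers": -0.6}, {"wx": 0, "wy": 0, "wz": 0, "dx": -0.01, "dy": 0.01, "dz": 1, "fingers": -0.6}, {"wx": 0, "wy": 0, "wz": 0, "dx": -0.01, "dy": 0.01, "dz": 1, "fingers": -0.6}, {"wx": 0, "wy": 0, "wz": 0, "dx": -0.01, "dy": 0.01, "dz": 1, "fingers": 1}, {"wx": 0, "wy": 0, "wz": 0, "dx": -0.01, "dy": 0.01, "dz": 1, "fingers": 1}, {"wx": 0, "wy": 0, "wz": 0, "dx": -0.01, "dy": 0.01, "dz": 1, "fingers": 1}, {"wx": 0, "wy": 0, "wz": 0, "dx": -0.01, "dy": 0.01, "dz": 1, "fingers": 1}, {"wx": 0, "wy": 0, "wz": 0, "dx": -0.01, "dy": 0.01, "dz": 1, "fingers": 1}]}}

```text
clock: 18.75
eef_pos: [502.2, -209.3, 53.9]
eef_rot: [3.141, 0.0, 1.358]
wrist_force: [0.1, 0.1, 0.1]
finger_gap: 38.8
finger_force: 0.0
```

Request:
{"api": "servo_tool", "payload": {"motion": [{"wx": 0, "wy": 0, "wz": 0, "dx": 0, "dy": 0, "dz": 0, "fingers": 1}, {"wx": 0, "wy": 0, "wz": 0, "dx": 0, "dy": 0, "dz": 0, "fingers": 1}, {"wx": 0, "wy": 0, "wz": 0, "dx": 0, "dy": 0, "dz": 0, "fingers": 1}, {"wx": 0, "wy": 0, "wz": 0, "dx": 0, "dy": 0, "dz": 0, "fingers": 1}, {"wx": 0, "wy": 0, "wz": 0, "dx": 0, "dy": 0, "dz": 0, "fingers": 1}, {"wx": 0, "wy": 0, "wz": 0, "dx": 0, "dy": 0, "dz": 0, "fingers": 1}]}}

```text
clock: 19.35
eef_pos: [502.0, -209.2, 53.5]
eef_rot: [3.141, 0.0, 1.358]
wrist_force: [-0.1, -0.4, 2.0]
finger_gap: 23.4
finger_force: 15.0
```

Request:
{"api": "servo_tool", "payload": {"motion": [{"wx": 0, "wy": 0, "wz": 0, "dx": 0, "dy": 0, "dz": -0.1, "fingers": 1}, {"wx": 0, "wy": 0, "wz": 0, "dx": 0, "dy": 0, "dz": -0.3, "fingers": 1}, {"wx": 0, "wy": 0, "wz": 0, "dx": 0, "dy": 0, "dz": -0.55, "fingers": 1}, {"wx": 0, "wy": 0, "wz": 0, "dx": 0, "dy": 0, "dz": -0.8, "fingers": 1}, {"wx": 0, "wy": 0, "wz": 0, "dx": 0, "dy": 0, "dz": -1, "fingers": 1}]}}

```text
clock: 19.85
eef_pos: [502.1, -209.2, 155.5]
eef_rot: [3.14, 0.0, 1.358]
wrist_force: [0.2, -0.6, -0.8]
finger_gap: 23.2
finger_force: 15.0
```

Request:
{"api": "servo_tool", "payload": {"motion": [{"wx": 0, "wy": 0, "wz": 0, "dx": 0.15, "dy": -0.03, "dz": -0.1, "fingers": 1}, {"wx": 0, "wy": 0, "wz": 0, "dx": 0.42, "dy": -0.08, "dz": -0.15, "fingers": 1}, {"wx": 0, "wy": 0, "wz": 0, "dx": 0.7, "dy": -0.14, "dz": -0.15, "fingers": 1}, {"wx": 0, "wy": 0, "wz": 0, "dx": 1, "dy": -0.2, "dz": -0.15, "fingers": 1}]}}

```text
clock: 20.25
eef_pos: [503.1, -105.4, 168.3]
eef_rot: [-3.141, -0.0, 1.358]
wrist_force: [0.5, 0.0, -1.0]
finger_gap: 23.8
finger_force: 15.0
```

Request:
{"api": "servo_tool", "payload": {"motion": [{"wx": 0, "wy": 0, "wz": 0, "dx": 0.33, "dy": -0.07, "dz": 0, "fingers": 1}, {"wx": 0, "wy": 0, "wz": 0, "dx": 0.67, "dy": -0.14, "dz": 0, "fingers": 1}, {"wx": 0, "wy": 0, "wz": 0, "dx": 1, "dy": -0.2, "dz": 0, "fingers": 1}]}}

```text
clock: 20.55
eef_pos: [504.4, -2.9, 168.2]
eef_rot: [-3.141, -0.0, 1.358]
wrist_force: [0.9, -0.4, -0.1]
finger_gap: 23.7
finger_force: 15.0
```

Request:
{"api": "servo_tool", "payload": {"motion": [{"wx": 0, "wy": 0, "wz": 0, "dx": 0.33, "dy": -0.07, "dz": 0, "fingers": 1}, {"wx": 0, "wy": 0, "wz": 0, "dx": 0.67, "dy": -0.14, "dz": 0, "fingers": 1}, {"wx": 0, "wy": 0, "wz": 0, "dx": 1, "dy": -0.2, "dz": 0, "fingers": 1}]}}

```text
clock: 20.85
eef_pos: [505.8, 99.0, 168.2]
eef_rot: [-3.141, 0.0, 1.358]
wrist_force: [0.8, 0.3, -0.0]
finger_gap: 23.1
finger_force: 15.0
```

Request:
{"api": "servo_tool", "payload": {"motion": [{"wx": 0, "wy": 0, "wz": 0, "dx": 0.32, "dy": -0.07, "dz": 0, "fingers": 1}, {"wx": 0, "wy": 0, "wz": 0, "dx": 0.6, "dy": -0.14, "dz": 0, "fingers": 1}, {"wx": 0, "wy": 0, "wz": 0, "dx": 0.85, "dy": -0.18, "dz": 0, "fingers": 1}, {"wx": 0, "wy": 0, "wz": 0, "dx": 1, "dy": -0.2, "dz": 0, "fingers": 1}]}}

```text
clock: 21.25
eef_pos: [507.4, 200.9, 168.2]
eef_rot: [-3.141, 0.0, 1.359]
wrist_force: [0.5, -0.4, -1.0]
finger_gap: 23.3
finger_force: 15.0
```

Request:
{"api": "servo_tool", "payload": {"motion": [{"wx": 0, "wy": 0, "wz": 0, "dx": 0.1, "dy": -0.02, "dz": 0, "fingers": 1}, {"wx": 0, "wy": 0, "wz": 0, "dx": 0.15, "dy": -0.03, "dz": 0, "fingers": 1}, {"wx": 0, "wy": 0, "wz": 0, "dx": 0.15, "dy": -0.03, "dz": 0, "fingers": 1}, {"wx": 0, "wy": 0, "wz": 0, "dx": 0.15, "dy": -0.03, "dz": 0, "fingers": 1}, {"wx": 0, "wy": 0, "wz": 0, "dx": 0.15, "dy": -0.03, "dz": 0, "fingers": 1}]}}

```text
clock: 21.75
eef_pos: [508.7, 213.3, 168.5]
eef_rot: [3.142, 0.0, 1.357]
wrist_force: [0.4, -0.0, -0.0]
finger_gap: 23.4
finger_force: 15.0
```

Request:
{"api": "servo_tool", "payload": {"motion": [{"wx": 0, "wy": 0, "wz": 0, "dx": 0, "dy": 0, "dz": 0.1, "fingers": 1}, {"wx": 0, "wy": 0, "wz": 0, "dx": 0, "dy": 0, "dz": 0.35, "fingers": 1}, {"wx": 0, "wy": 0, "wz": 0, "dx": 0, "dy": 0, "dz": 0.6, "fingers": 1}, {"wx": 0, "wy": 0, "wz": 0, "dx": 0, "dy": 0, "dz": 0.8, "fingers": 1}, {"wx": 0, "wy": 0, "wz": 0, "dx": 0, "dy": 0, "dz": 0.92, "fingers": 1}, {"wx": 0, "wy": 0, "wz": 0, "dx": 0, "dy": 0, "dz": 1, "fingers": 1}]}}

```text
clock: 22.35
eef_pos: [508.3, 213.7, 67.3]
eef_rot: [-3.141, 0.001, 1.357]
wrist_force: [-0.2, 0.5, -1.3]
finger_gap: 23.7
finger_force: 15.0
```

Request:
{"api": "servo_tool", "payload": {"motion": [{"wx": 0, "wy": 0, "wz": 0, "dx": 0, "dy": 0, "dz": 0.06, "fingers": 1}, {"wx": 0, "wy": 0, "wz": 0, "dx": 0, "dy": 0, "dz": 0.12, "fingers": 1}, {"wx": 0, "wy": 0, "wz": 0, "dx": 0, "dy": 0, "dz": 0.165, "fingers": 1}, {"wx": 0, "wy": 0, "wz": 0, "dx": 0, "dy": 0, "dz": 0.17, "fingers": 1}, {"wx": 0, "wy": 0, "wz": 0, "dx": 0, "dy": 0, "dz": 0.17, "fingers": 1}, {"wx": 0, "wy": 0, "wz": 0, "dx": 0, "dy": 0, "dz": 0.17, "fingers": 1}]}}

```text
clock: 22.95
eef_pos: [508.7, 214.1, 51.8]
eef_rot: [3.141, -0.0, 1.358]
wrist_force: [0.4, -0.4, -0.1]
finger_gap: 23.9
finger_force: 15.0
```

Request:
{"api": "servo_tool", "payload": {"motion": [{"wx": 0, "wy": 0, "wz": 0, "dx": 0, "dy": 0, "dz": 0.005, "fingers": 1}, {"wx": 0, "wy": 0, "wz": 0, "dx": 0, "dy": 0, "dz": 0.01, "fingers": 1}, {"wx": 0, "wy": 0, "wz": 0, "dx": 0, "dy": 0, "dz": 0.01, "fingers": 1}]}}

```text
clock: 23.25
eef_pos: [508.9, 214.1, 51.2]
eef_rot: [3.141, -0.001, 1.358]
wrist_force: [-2.3, -0.9, 6.8]
finger_gap: 23.5
finger_force: 15.0
```

Request:
{"api": "servo_tool", "payload": {"motion": [{"wx": 0, "wy": 0, "wz": 0, "dx": 0, "dy": 0, "dz": -0.005, "fingers": -0.8}, {"wx": 0, "wy": 0, "wz": 0, "dx": 0, "dy": 0, "dz": -0.005, "fingers": -0.8}, {"wx": 0, "wy": 0, "wz": 0, "dx": 0, "dy": 0, "dz": -0.005, "fingers": -0.8}, {"wx": 0, "wy": 0, "wz": 0, "dx": 0, "dy": 0, "dz": -0.005, "fingers": -0.8}, {"wx": 0, "wy": 0, "wz": 0, "dx": 0, "dy": 0, "dz": -0.005, "fingers": -0.8}, {"wx": 0, "wy": 0, "wz": 0, "dx": 0, "dy": 0, "dz": -0.2, "fingers": -0.8}, {"wx": 0, "wy": 0, "wz": 0, "dx": 0, "dy": 0, "dz": -0.5, "fingers": -0.8}, {"wx": 0, "wy": 0, "wz": 0, "dx": 0, "dy": 0, "dz": -1, "fingers": -0.8}, {"wx": 0, "wy": 0, "wz": 0, "dx": 0, "dy": 0, "dz": -1, "fingers": -0.8}]}}

```text
clock: 24.15
eef_pos: [510.9, 214.8, 156.6]
eef_rot: [3.133, -0.005, 1.358]
wrist_force: [0.6, 0.0, -0.2]
finger_gap: 84.4
finger_force: 0.0
```

Request:
{"api": "servo_tool", "payload": {"motion": [{"wx": 0, "wy": 0, "wz": 0, "dx": -0.4, "dy": 0.06, "dz": 0, "fingers": -0.8}, {"wx": 0, "wy": 0, "wz": 0, "dx": -0.8, "dy": 0.12, "dz": 0, "fingers": -0.8}, {"wx": 0, "wy": 0, "wz": 0, "dx": -1, "dy": 0.17, "dz": 0, "fingers": -0.8}]}}

```text
clock: 24.45
eef_pos: [503.6, 110.5, 150.2]
eef_rot: [-3.142, 0.0, 1.357]
wrist_force: [0.4, 0.2, -0.2]
finger_gap: 84.5
finger_force: 0.0
```

Request:
{"api": "servo_tool", "payload": {"motion": [{"wx": 0, "wy": 0, "wz": 0, "dx": -0.4, "dy": 0.06, "dz": 0, "fingers": -0.8}, {"wx": 0, "wy": 0, "wz": 0, "dx": -0.8, "dy": 0.12, "dz": 0, "fingers": -0.8}, {"wx": 0, "wy": 0, "wz": 0, "dx": -1, "dy": 0.17, "dz": 0, "fingers": -0.8}]}}

```text
clock: 24.75
eef_pos: [499.1, 8.9, 150.3]
eef_rot: [3.142, 0.0, 1.356]
wrist_force: [-0.1, -1.3, 0.2]
finger_gap: 84.8
finger_force: 0.0
```

Request:
{"api": "servo_tool", "payload": {"motion": [{"wx": 0, "wy": 0, "wz": 0, "dx": -0.4, "dy": 0.06, "dz": 0, "fingers": -0.8}, {"wx": 0, "wy": 0, "wz": 0, "dx": -0.8, "dy": 0.12, "dz": 0, "fingers": -0.8}, {"wx": 0, "wy": 0, "wz": 0, "dx": -1, "dy": 0.17, "dz": 0, "fingers": -0.8}]}}

```text
clock: 25.05
eef_pos: [494.5, -92.5, 150.2]
eef_rot: [3.142, 0.0, 1.356]
wrist_force: [0.4, 1.1, -0.3]
finger_gap: 84.8
finger_force: 0.0
```

Request:
{"api": "servo_tool", "payload": {"motion": [{"wx": 0, "wy": 0, "wz": 0, "dx": -0.4, "dy": 0.06, "dz": 0, "fingers": -0.8}, {"wx": 0, "wy": 0, "wz": 0, "dx": -0.8, "dy": 0.12, "dz": 0, "fingers": -0.8}, {"wx": 0, "wy": 0, "wz": 0, "dx": -1, "dy": 0.17, "dz": 0, "fingers": -0.8}]}}

```text
clock: 25.35
eef_pos: [490.0, -193.9, 150.2]
eef_rot: [3.142, 0.0, 1.356]
wrist_force: [0.9, -0.2, 0.7]
finger_gap: 84.5
finger_force: 0.0
```

Request:
{"api": "servo_tool", "payload": {"motion": [{"wx": 0, "wy": 0, "wz": 0, "dx": -0.4, "dy": 0.08, "dz": 0, "fingers": -0.8}, {"wx": 0, "wy": 0, "wz": 0, "dx": -0.8, "dy": 0.15, "dz": 0.05, "fingers": -0.8}, {"wx": 0, "wy": 0, "wz": 0, "dx": -0.8, "dy": 0.15, "dz": 0.05, "fingers": -0.8}, {"wx": 0, "wy": 0, "wz": 0, "dx": -0.8, "dy": 0.15, "dz": 0.05, "fingers": -0.8}, {"wx": 0, "wy": 0, "wz": 0, "dx": -0.8, "dy": 0.15, "dz": 0.05, "fingers": -0.8}]}}

```text
clock: 25.85
eef_pos: [488.3, -271.9, 145.4]
eef_rot: [-3.141, -0.0, 1.358]
wrist_force: [0.6, 0.7, 0.3]
finger_gap: 84.7
finger_force: 0.0
```

```bash
python3 - <<'E'
from h import *
p=camera("scene"); cv2.imwrite("pics/s5.png",cv2.resize(p["image"][120:270,90:400,::-1],None,fx=2.5,fy=2.5))
print(tool((488.4,-273.1),read_state()["eef_pos"]))
E
```

```text
[-1.4  0.2]
```

View pics/s5.png

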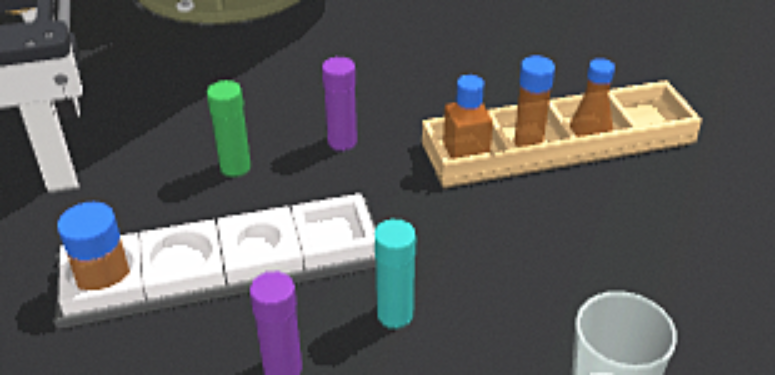

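The bottle, tube and flask all stand upright in the rack (crop 468, 535 and 593). Last is the jar.

Request:
{"api": "servo_tool", "payload": {"motion": [{"wx": 0, "wy": 0, "wz": 0, "dx": -0.01, "dy": 0, "dz": 0.1, "fingers": -0.8}, {"wx": 0, "wy": 0, "wz": 0, "dx": -0.01, "dy": 0, "dz": 0.4, "fingers": -0.8}, {"wx": 0, "wy": 0, "wz": 0, "dx": -0.01, "dy": 0, "dz": 0.8, "fingers": -0.8}, {"wx": 0, "wy": 0, "wz": 0, "dx": -0.01, "dy": 0, "dz": 1, "fingers": -0.8}, {"wx": 0, "wy": 0, "wz": 0, "dx": -0.01, "dy": 0, "dz": 1, "fingers": -0.8}, {"wx": 0, "wy": 0, "wz": 0, "dx": -0.01, "dy": 0, "dz": 1, "fingers": 1}, {"wx": 0, "wy": 0, "wz": 0, "dx": -0.01, "dy": 0, "dz": 1, "fingers": 1}, {"wx": 0, "wy": 0, "wz": 0, "dx": -0.01, "dy": 0, "dz": 1, "fingers": 1}, {"wx": 0, "wy": 0, "wz": 0, "dx": -0.01, "dy": 0, "dz": 1, "fingers": 1}, {"wx": 0, "wy": 0, "wz": 0, "dx": -0.01, "dy": 0, "dz": 1, "fingers": 1}], "newtons": 18}}

```text
clock: 26.9
eef_pos: [488.2, -273.8, 45.9]
eef_rot: [3.141, 0.0, 1.358]
wrist_force: [-0.2, 0.0, 0.1]
finger_gap: 47.9
finger_force: 0.0
```

Request:
{"api": "servo_tool", "payload": {"motion": [{"wx": 0, "wy": 0, "wz": 0, "dx": 0, "dy": 0, "dz": 0, "fingers": 1}, {"wx": 0, "wy": 0, "wz": 0, "dx": 0, "dy": 0, "dz": 0, "fingers": 1}, {"wx": 0, "wy": 0, "wz": 0, "dx": 0, "dy": 0, "dz": 0, "fingers": 1}, {"wx": 0, "wy": 0, "wz": 0, "dx": 0, "dy": 0, "dz": 0, "fingers": 1}]}}

```text
clock: 27.3
eef_pos: [488.1, -273.8, 45.8]
eef_rot: [3.141, 0.0, 1.358]
wrist_force: [-1.1, 0.9, 5.5]
finger_gap: 43.7
finger_force: 18.0
```

Request:
{"api": "servo_tool", "payload": {"motion": [{"wx": 0, "wy": 0, "wz": 0, "dx": 0, "dy": 0, "dz": -0.1, "fingers": 1}, {"wx": 0, "wy": 0, "wz": 0, "dx": 0, "dy": 0, "dz": -0.3, "fingers": 1}, {"wx": 0, "wy": 0, "wz": 0, "dx": 0, "dy": 0, "dz": -0.55, "fingers": 1}, {"wx": 0, "wy": 0, "wz": 0, "dx": 0, "dy": 0, "dz": -0.8, "fingers": 1}, {"wx": 0, "wy": 0, "wz": 0, "dx": 0, "dy": 0, "dz": -1, "fingers": 1}]}}

```text
clock: 27.8
eef_pos: [488.1, -273.7, 147.3]
eef_rot: [3.141, 0.0, 1.358]
wrist_force: [-0.6, 0.0, -0.6]
finger_gap: 43.2
finger_force: 18.0
```

Request:
{"api": "servo_tool", "payload": {"motion": [{"wx": 0, "wy": 0, "wz": 0, "dx": 0.15, "dy": -0.03, "dz": -0.1, "fingers": 1}, {"wx": 0, "wy": 0, "wz": 0, "dx": 0.42, "dy": -0.06, "dz": -0.15, "fingers": 1}, {"wx": 0, "wy": 0, "wz": 0, "dx": 0.7, "dy": -0.1, "dz": -0.15, "fingers": 1}, {"wx": 0, "wy": 0, "wz": 0, "dx": 1, "dy": -0.15, "dz": -0.15, "fingers": 1}]}}

```text
clock: 28.2
eef_pos: [494.1, -170.9, 160.2]
eef_rot: [-3.141, -0.0, 1.358]
wrist_force: [-0.3, -0.3, -0.2]
finger_gap: 43.4
finger_force: 18.0
```

Request:
{"api": "servo_tool", "payload": {"motion": [{"wx": 0, "wy": 0, "wz": 0, "dx": 0.33, "dy": -0.05, "dz": 0, "fingers": 1}, {"wx": 0, "wy": 0, "wz": 0, "dx": 0.67, "dy": -0.1, "dz": 0, "fingers": 1}, {"wx": 0, "wy": 0, "wz": 0, "dx": 1, "dy": -0.15, "dz": 0, "fingers": 1}]}}

```text
clock: 28.5
eef_pos: [500.3, -69.5, 160.1]
eef_rot: [-3.141, -0.0, 1.358]
wrist_force: [0.1, -0.8, -0.6]
finger_gap: 43.7
finger_force: 18.0
```

Request:
{"api": "servo_tool", "payload": {"motion": [{"wx": 0, "wy": 0, "wz": 0, "dx": 0.33, "dy": -0.05, "dz": 0, "fingers": 1}, {"wx": 0, "wy": 0, "wz": 0, "dx": 0.67, "dy": -0.1, "dz": 0, "fingers": 1}, {"wx": 0, "wy": 0, "wz": 0, "dx": 1, "dy": -0.15, "dz": 0, "fingers": 1}]}}

```text
clock: 28.8
eef_pos: [506.6, 31.3, 160.1]
eef_rot: [-3.141, 0.0, 1.358]
wrist_force: [0.9, 0.5, -0.4]
finger_gap: 43.7
finger_force: 18.0
```

Request:
{"api": "servo_tool", "payload": {"motion": [{"wx": 0, "wy": 0, "wz": 0, "dx": 0.33, "dy": -0.05, "dz": 0, "fingers": 1}, {"wx": 0, "wy": 0, "wz": 0, "dx": 0.67, "dy": -0.1, "dz": 0, "fingers": 1}, {"wx": 0, "wy": 0, "wz": 0, "dx": 1, "dy": -0.15, "dz": 0, "fingers": 1}]}}

```text
clock: 29.1
eef_pos: [512.9, 132.1, 160.1]
eef_rot: [-3.141, 0.0, 1.358]
wrist_force: [0.1, -0.2, -0.2]
finger_gap: 44.1
finger_force: 18.0
```

Request:
{"api": "servo_tool", "payload": {"motion": [{"wx": 0, "wy": 0, "wz": 0, "dx": 0.33, "dy": -0.05, "dz": 0, "fingers": 1}, {"wx": 0, "wy": 0, "wz": 0, "dx": 0.67, "dy": -0.1, "dz": 0, "fingers": 1}, {"wx": 0, "wy": 0, "wz": 0, "dx": 1, "dy": -0.15, "dz": 0, "fingers": 1}]}}

```text
clock: 29.4
eef_pos: [519.3, 233.0, 160.0]
eef_rot: [-3.141, 0.0, 1.358]
wrist_force: [0.2, 0.3, -1.1]
finger_gap: 43.4
finger_force: 18.0
```

Request:
{"api": "servo_tool", "payload": {"motion": [{"wx": 0, "wy": 0, "wz": 0, "dx": 0.25, "dy": -0.04, "dz": 0, "fingers": 1}, {"wx": 0, "wy": 0, "wz": 0, "dx": 0.4, "dy": -0.07, "dz": 0, "fingers": 1}, {"wx": 0, "wy": 0, "wz": 0, "dx": 0.47, "dy": -0.08, "dz": 0, "fingers": 1}, {"wx": 0, "wy": 0, "wz": 0, "dx": 0.47, "dy": -0.08, "dz": 0, "fingers": 1}, {"wx": 0, "wy": 0, "wz": 0, "dx": 0.47, "dy": -0.08, "dz": 0, "fingers": 1}, {"wx": 0, "wy": 0, "wz": 0, "dx": 0.47, "dy": -0.08, "dz": 0, "fingers": 1}]}}

```text
clock: 30.0
eef_pos: [522.7, 277.6, 160.6]
eef_rot: [3.142, 0.0, 1.357]
wrist_force: [-0.1, -0.7, -1.5]
finger_gap: 44.0
finger_force: 18.0
```

Request:
{"api": "servo_tool", "payload": {"motion": [{"wx": 0, "wy": 0, "wz": 0, "dx": 0, "dy": 0, "dz": 0.1, "fingers": 1}, {"wx": 0, "wy": 0, "wz": 0, "dx": 0, "dy": 0, "dz": 0.35, "fingers": 1}, {"wx": 0, "wy": 0, "wz": 0, "dx": 0, "dy": 0, "dz": 0.6, "fingers": 1}, {"wx": 0, "wy": 0, "wz": 0, "dx": 0, "dy": 0, "dz": 0.8, "fingers": 1}, {"wx": 0, "wy": 0, "wz": 0, "dx": 0, "dy": 0, "dz": 0.92, "fingers": 1}, {"wx": 0, "wy": 0, "wz": 0, "dx": 0, "dy": 0, "dz": 1, "fingers": 1}]}}

```text
clock: 30.6
eef_pos: [522.3, 278.1, 59.3]
eef_rot: [-3.141, 0.001, 1.357]
wrist_force: [1.1, 0.1, -0.5]
finger_gap: 43.8
finger_force: 18.0
```

Request:
{"api": "servo_tool", "payload": {"motion": [{"wx": 0, "wy": 0, "wz": 0, "dx": 0, "dy": 0, "dz": 0.06, "fingers": 1}, {"wx": 0, "wy": 0, "wz": 0, "dx": 0, "dy": 0, "dz": 0.12, "fingers": 1}, {"wx": 0, "wy": 0, "wz": 0, "dx": 0, "dy": 0, "dz": 0.165, "fingers": 1}, {"wx": 0, "wy": 0, "wz": 0, "dx": 0, "dy": 0, "dz": 0.17, "fingers": 1}, {"wx": 0, "wy": 0, "wz": 0, "dx": 0, "dy": 0, "dz": 0.17, "fingers": 1}, {"wx": 0, "wy": 0, "wz": 0, "dx": 0, "dy": 0, "dz": 0.17, "fingers": 1}]}}

```text
clock: 31.2
eef_pos: [522.6, 278.6, 43.7]
eef_rot: [3.141, -0.0, 1.358]
wrist_force: [0.1, 0.7, -1.5]
finger_gap: 43.8
finger_force: 18.0
```

Request:
{"api": "servo_tool", "payload": {"motion": [{"wx": 0, "wy": 0, "wz": 0, "dx": 0, "dy": 0, "dz": 0.005, "fingers": 1}, {"wx": 0, "wy": 0, "wz": 0, "dx": 0, "dy": 0, "dz": 0.01, "fingers": 1}, {"wx": 0, "wy": 0, "wz": 0, "dx": 0, "dy": 0, "dz": 0.01, "fingers": 1}]}}

```text
clock: 31.5
eef_pos: [522.7, 278.6, 43.5]
eef_rot: [3.141, -0.0, 1.358]
wrist_force: [-3.7, -1.5, 8.8]
finger_gap: 43.5
finger_force: 18.0
```

Request:
{"api": "servo_tool", "payload": {"motion": [{"wx": 0, "wy": 0, "wz": 0, "dx": 0, "dy": 0, "dz": -0.005, "fingers": -0.8}, {"wx": 0, "wy": 0, "wz": 0, "dx": 0, "dy": 0, "dz": -0.005, "fingers": -0.8}, {"wx": 0, "wy": 0, "wz": 0, "dx": 0, "dy": 0, "dz": -0.005, "fingers": -0.8}, {"wx": 0, "wy": 0, "wz": 0, "dx": 0, "dy": 0, "dz": -0.005, "fingers": -0.8}, {"wx": 0, "wy": 0, "wz": 0, "dx": 0, "dy": 0, "dz": -0.005, "fingers": -0.8}, {"wx": 0, "wy": 0, "wz": 0, "dx": 0, "dy": 0, "dz": -0.2, "fingers": -0.8}, {"wx": 0, "wy": 0, "wz": 0, "dx": 0, "dy": 0, "dz": -0.5, "fingers": -0.8}, {"wx": 0, "wy": 0, "wz": 0, "dx": 0, "dy": 0, "dz": -1, "fingers": -0.8}, {"wx": 0, "wy": 0, "wz": 0, "dx": 0, "dy": 0, "dz": -1, "fingers": -0.8}, {"wx": 0, "wy": 0, "wz": 0, "dx": 0, "dy": 0, "dz": -1, "fingers": -0.8}]}}

```text
clock: 32.5
eef_pos: [522.9, 278.6, 143.3]
eef_rot: [3.14, -0.001, 1.358]
wrist_force: [-0.5, 0.3, -0.5]
finger_gap: 84.4
finger_force: 0.0
```

Request:
{"api": "servo_tool", "payload": {"motion": [{"wx": 0, "wy": 0, "wz": 0, "dx": 0, "dy": -0.4, "dz": -0.6, "fingers": -0.8}, {"wx": 0, "wy": 0, "wz": 0, "dx": 0, "dy": -0.8, "dz": -1, "fingers": -0.8}, {"wx": 0, "wy": 0, "wz": 0, "dx": 0, "dy": -1, "dz": -1, "fingers": -0.8}, {"wx": 0, "wy": 0, "wz": 0, "dx": 0, "dy": -1, "dz": -1, "fingers": -0.8}, {"wx": 0, "wy": 0, "wz": 0, "dx": 0, "dy": -1, "dz": -1, "fingers": -0.8}]}}

```text
clock: 33.0
eef_pos: [424.4, 299.7, 241.6]
eef_rot: [-3.141, 0.001, 1.359]
wrist_force: [0.6, -0.9, -0.1]
finger_gap: 84.6
finger_force: 0.0
```

```bash
python3 - <<'E'
from h import *
p=camera("scene"); cv2.imwrite("pics/s6.png",cv2.resize(p["image"][120:270,90:400,::-1],None,fx=2.5,fy=2.5))
E
```

```text
(no output)
```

View pics/s6.png

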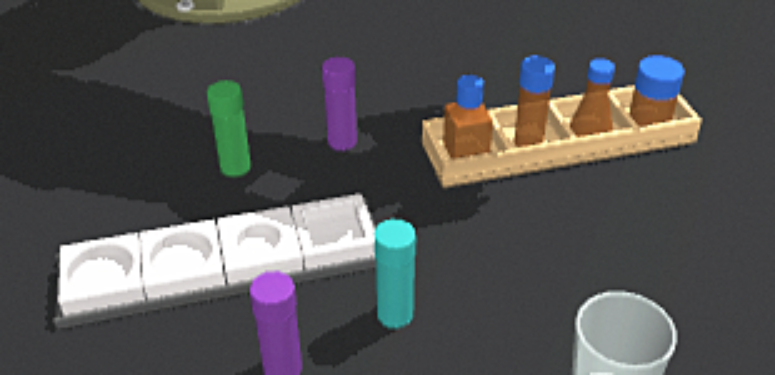

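All four stand upright in the rack (crop 468, 535, 593 and 658), and the carrier is empty.

```bash
python3 -c "
from cell import *
print(sign_off())"
```

```text
the job is handed in; nothing more can be done
None
```

The job is handed in at about 33 s of the 112 s limit: all four vessels stand upright in the rack in reverse order (seen from the robot, right to left: bottle, tube, flask, jar), each lowered to the pocket floor before release.

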